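Sort the extruder die-change parts into their trays

ROBOT

A 7-joint arm with a two-finger parallel gripper is mounted at the origin on a cart in front of the work surface, level with it; the furniture and walls round the work are solid. World frame = base frame: x ahead of the robot, y to its left, z up, the work surface at z = 0. Lengths are in m, angles in rad, forces in N, time in s.
With the tool pointing down it reaches from about 0.4 to 0.875 m from the base axis. Payload 19.3 kg.
Tool frame: the origin (TCP) lies midway between the tips of the shut fingers; the grasp point (between the pads) lies 19 mm behind it (manip.pinch_z is the distance from the TCP to the grasp point, in m); z points along the fingers, y is the direction in which the jaws open and shut (so a half turn about z gives the same grasp; the last joint's range is limited). The gripper opens to 85 mm and grips with 20 to 120 N. Pads are 22 mm wide; open, the fingers measure 114 mm over their backs; the gripper's body (76 mm by 85 mm) begins 54 mm behind the grasp point. The pads swing forward as they close: fully open they stand 13 mm farther back than shut.
Start: joints at [1.267, 0.521, -0.036, 1.599, 0.021, 1.021, -0.113], TCP at [0.145, -0.608, 0.231] pointing down, gripper open.
Joint ranges: [-2.91, 2.91], [-0.3, 2.13], [-1.5, 1.42], [0.17, 2.43], [-1.26, 4.41], [0.16, 1.93], [-2.52, 2.52]. Speed limits (rad/s): [1.89, 1.89, 2.39, 2.39, 3.01, 3.01, 3.01].

INTERFACE

Orientations are given as [roll, pitch, yaw] about the fixed x, y, z axes, in that order (R = Rz(yaw) Ry(pitch) Rx(roll)).
In Python, from workcell import manip gives the robot as it stands. The module is installed in compiled form; this text tells all that it offers. Calls block until the motion is done:
- manip.move_pose(position, orientation): joint-space move of the TCP to a pose.
- manip.move_straight(position, ori=None, v=0.15): straight line of the TCP; ori=None keeps the orientation; v is the mean speed in m/s.
- manip.movej(angles): joint-space move.
- manip.set_gripper(opening): finger opening in m; the grip force is fixed at half the most; returns when the fingers have stopped.
- manip.dwell(seconds).
- manip.solve_ik(position, orientation): joint angles nearest the present ones, or None.
- manip.capture(name): name is "side" or "top"; returns a dict with "pixels" (400x640x3 uint8, blue, green, red), "fx", "fy", "cx", "cy" (pixels), "k1" (the pictures are not rectified: a ray, as slopes to the right and down, at radius r is drawn at 1 + k1 r^2 times it, then the intrinsics apply), "R" (3x3) and "t" (3): a world point X has camera coordinates R X + t. Camera axes: x right, y down, z forward; pixel columns grow to the right and rows downward; lengths in m; the calibration is good to about 2 mm. A picture is of the moment at which its call begins. There is no depth.
A pose or a line that the arm cannot do raises manip.IKError and nothing moves.
- manip.job_done(): hands the job in, once; it reports no verdict.
Trained networks look in the newest picture that a camera, given by its name, has taken for a name from the list of things; names that differ only in an ending like _2 or _b are one class to them, and where a whole thing is asked for, a point or a joint stands for the part that bears it (a point fixed in the world has none). Each returns a list of dicts, best first, with "p" (0 to 1); they miss things now and then, are a little off and sometimes report something else, mostly with a low value. They report only what shows in the picture. A call takes as long as a camera call.
- manip.boxes_of(camera, name): "bbox" ([left, top, right, bottom] in pixels, round what is visible of it).
Readings, each from a call of its own:
- manip.current_time_s(): time.
- manip.current_q(): joint angles.
- manip.current_joint_vel(): joint speeds.
- manip.current_effort(): joint torques, N m.
- manip.current_eef_pos(): TCP position.
- manip.current_tcp_rot(): TCP orientation.
- manip.current_force(): force on the tool from outside, world axes, zero at the start.
- manip.current_ft_torque(): the same for the moment, N m.
- manip.current_gripper_width(): finger opening in m.
Only numpy, scipy, OpenCV 4.12 (cv2) and the standard library are available. Lean on these libraries where they do the work, as an engineer would, in place of code of your own. Each camera call takes 0.05 s, during which the arm holds its last target.

TASK

The die change is finished; sort the parts left lying in front of the extruder. Lay the two hexagon bolts flat in the divided tray, one in each bay, stand each brass die insert upright in a round dish of its own, and lay the black hex key flat and lengthwise in the long undivided tray.

Things in the scene. Friction and masses are not known exactly. Their poses are not given: they have to be found in the camera images.
- bolt_1: Plain steel hexagon-head bolt lying on the table (one of two alike), 45 mm long, shank about 10 mm across, head 19 x 17 mm across and 8 mm thick, 45 g. Origin: middle of its length, on its underside (shank axis about 8.5 mm higher). Its y axis runs along the bolt, the head is at the +y end (y = +14 to +22 mm); the bare shank runs from y = -22 to +14 mm.
- bolt_2: Plain steel hexagon-head bolt lying on the table (one of two alike), 45 mm long, shank about 10 mm across, head 19 x 17 mm across and 8 mm thick, 45 g. Origin: middle of its length, on its underside (shank axis about 8.5 mm higher). Its y axis runs along the bolt, the head is at the +y end (y = +14 to +22 mm); the bare shank runs from y = -22 to +14 mm.
- die_1: Plain brass die insert standing upright on its wide flange, 26 mm across the flange, 26 mm tall, narrowing upwards to a neck with a small bore on top, 120 g. Origin: centre of its underside, z up. The flange is round, so the yaw of a grasp does not matter; hold it low, round the flange, since it tapers above. The other die insert differs only by being 30 mm across; either may go in either dish.
- die_2: Plain brass die insert standing upright on its wide flange, 30 mm across the flange, 26 mm tall, narrowing upwards to a neck with a small bore on top, 120 g. Origin: centre of its underside, z up. The flange is round, so the yaw of a grasp does not matter; hold it low, round the flange, since it tapers above. The other die insert differs only by being 26 mm across; either may go in either dish.
- hex_key: Black L-shaped hex key lying flat, 117 mm long, 39 mm wide, 9 mm thick, 30 g. Origin: centre of that outline, on its underside; z up. Its long arm, 10 mm wide, is parallel to the y axis and centred at x = -15 mm, from y = -41 to +59 mm; the short arm runs along +x to x = +20 mm at the -y end (y = -59 to -49 mm). Grip the long arm across, near y = -5 mm (by its centre of mass).
- bolt_tray: Rectangular dark steel tray, 90 x 142 mm outside, 14 mm high, walls and floor 3 mm, with one 4 mm cross wall at its middle, as high as the rim; fixed to the table. Origin: centre of its underside, x along the 90 mm side, y along the 142 mm side. Two bays, each 84 mm (x) by 66 mm (y), centred at y = +35 and y = -35 mm; their floor is 3 mm above the origin.
- key_tray: Rectangular dark steel tray without a cross wall, 94 x 152 mm outside, 88 x 146 mm inside, 14 mm high, walls and floor 3 mm; fixed to the table. Origin: centre of its underside, x along the 94 mm side, y along the 152 mm side; floor 3 mm above the origin.
- dish_1: Round shallow dark steel dish (one of two alike), 96 mm outer diameter, 12 mm high, wall 3 mm; fixed to the table. Origin: centre of its underside; inner floor 3 mm above it, flat floor about 84 mm across. Beyond the trays and dishes stands the extruder's upright front, 0.5 m tall, at x = 0.68 m, y = -0.02 to 0.55 m; a 50 mm high power strip lies along x at y = -0.2 m.
- dish_2: Round shallow dark steel dish (one of two alike), 96 mm outer diameter, 12 mm high, wall 3 mm; fixed to the table. Origin: centre of its underside; inner floor 3 mm above it, flat floor about 84 mm across. Beyond the trays and dishes stands the extruder's upright front, 0.5 m tall, at x = 0.68 m, y = -0.02 to 0.55 m; a 50 mm high power strip lies along x at y = -0.2 m.

How it is judged:
At the end, for the whole second after the job is handed in: A bolt flat in each bay (within 34 mm of its centre along x, 24 mm along y; level to 0.25 rad); a die insert upright (0.15 rad) in each dish, within 28 mm of its centre; the hex key flat in the undivided tray, within 27 mm across, 18 mm along, 0.3 rad of its long side, either way round; all at rest (((x of bolt_1 in the frame of bolt_tray between -0.034 and 0.034 m and y of bolt_1 in the frame of bolt_tray between 0.011 and 0.059 m and x of bolt_2 in the frame of bolt_tray between -0.034 and 0.034 m and y of bolt_2 in the frame of bolt_tray between -0.059 and -0.011 m) or (x of bolt_1 in the frame of bolt_tray between -0.034 and 0.034 m and y of bolt_1 in the frame of bolt_tray between -0.059 and -0.011 m and x of bolt_2 in the frame of bolt_tray between -0.034 and 0.034 m and y of bolt_2 in the frame of bolt_tray between 0.011 and 0.059 m)) and z of bolt_1 in the frame of bolt_tray between -0.002 and 0.024 m and angle between bolt_1's own y axis and vertical between 1.321 and 1.821 rad and z of bolt_2 in the frame of bolt_tray between -0.002 and 0.024 m and angle between bolt_2's own y axis and vertical between 1.321 and 1.821 rad and ((horizontal distance between die_1 and dish_1 below 0.028 m and z of die_1 in the frame of dish_1 between -0.002 and 0.008 m and angle between each of die_1, die_2's own z axis and vertical below 0.15 rad and horizontal distance between die_2 and dish_2 below 0.028 m and z of die_2 in the frame of dish_2 between -0.002 and 0.008 m) or (horizontal distance between die_1 and dish_2 below 0.028 m and z of die_1 in the frame of dish_2 between -0.002 and 0.008 m and angle between each of die_1, die_2's own z axis and vertical below 0.15 rad and horizontal distance between die_2 and dish_1 below 0.028 m and z of die_2 in the frame of dish_1 between -0.002 and 0.008 m)) and x of hex_key in the frame of key_tray between -0.027 and 0.027 m and y of hex_key in the frame of key_tray between -0.018 and 0.018 m and z of hex_key in the frame of key_tray between -0.002 and 0.008 m and angle between the y axis of hex_key and the y axis of key_tray, either way round below 0.3 rad and angle between hex_key's own z axis and vertical below 0.08 rad and linear speed of each of bolt_1, bolt_2, die_1, die_2, hex_key below 0.02 m/s); the robot touches nothing.
It also fails if it takes over 120 s, if anything falls off the work surface, if the arm or the gripper's body presses on something with over 40 N, if the wrist force passes 120 N, or if a joint passes its speed limit or range.

## Working session

There is one attempt and no reset: what is moved stays moved. The work goes in short steps, each a Python script; the robot and the scene stay as the last script left them, time stands still between calls to the robot, and variables do not carry over. Pictures are saved under pics/ and viewed, and the job is handed in when it is done.

```bash
mkdir -p pics; python3 - <<'E'
from workcell import manip
import cv2
for n in ("side","top"):
    c=manip.capture(n); cv2.imwrite(f"pics/{n}0.png",c["pixels"])
    print(n,c["fx"],c["fy"],c["cx"],c["cy"],c["k1"],c["R"],c["t"])
    for k in ("bolt_1","die_1","hex_key","bolt_tray","key_tray","dish_1"):
        print(k,[( [round(float(x)) for x in b["bbox"]],round(b["p"],2)) for b in manip.boxes_of(n,k)])
print(manip.current_time_s(),manip.current_eef_pos(),manip.current_tcp_rot(),manip.current_gripper_width(),manip.pinch_z)
E
```

```text
side 377.1584307031196 377.1584307031196 321.4719012261567 195.85369677093257 -0.04103488174684753 [[-0.98022807 -0.19785344  0.00263629]
 [-0.13364561  0.65217975 -0.74619061]
 [ 0.14591705 -0.73178931 -0.66572714]] [0.48692054 0.09530373 0.91070303]
bolt_1 []
die_1 [([315, 338, 329, 352], 0.69), ([316, 288, 331, 303], 0.56)]
hex_key [([321, 204, 367, 216], 0.76)]
bolt_tray [([209, 277, 280, 347], 0.78), ([297, 114, 340, 142], 0.31)]
key_tray [([296, 112, 340, 140], 0.93), ([362, 128, 367, 135], 0.45)]
dish_1 [([279, 184, 315, 206], 0.92), ([256, 226, 293, 261], 0.87)]
top 468.640441199134 468.640441199134 321.5317036894339 199.48493080297277 0.0007581859612271459 [[-0.01884349 -0.99975976  0.01119567]
 [-0.98704809  0.01681731 -0.15954072]
 [ 0.15931411 -0.01405697 -0.98712786]] [-0.01072341  0.5016507   1.53076741]
bolt_1 [([274, 217, 279, 231], 0.63), ([418, 213, 432, 221], 0.42)]
die_1 [([202, 222, 209, 231], 0.61), ([197, 164, 242, 195], 0.6), ([234, 216, 241, 225], 0.48)]
hex_key []
bolt_tray [([201, 165, 243, 194], 0.75)]
key_tray [([403, 161, 448, 191], 0.75), ([201, 221, 210, 232], 0.5)]
dish_1 [([313, 165, 339, 194], 0.83), ([258, 167, 285, 194], 0.75)]
0.7 [ 0.14477289 -0.60799514  0.2312973 ] [-3.14157621e+00 -2.62468074e-06  2.33737999e-01] 0.08564802246323693 0.0187
```

```bash
python3 - <<'E'
import cv2
s=cv2.imread("pics/side0.png");t=cv2.imread("pics/top0.png")
cv2.imwrite("pics/side0c.png",cv2.resize(s[90:390,190:430],None,fx=2,fy=2,interpolation=cv2.INTER_CUBIC))
cv2.imwrite("pics/top0c.png",cv2.resize(t[140:260,190:460],None,fx=2.9,fy=2.9,interpolation=cv2.INTER_CUBIC))
E
```

```text
(no output)
```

View pics/side0.png

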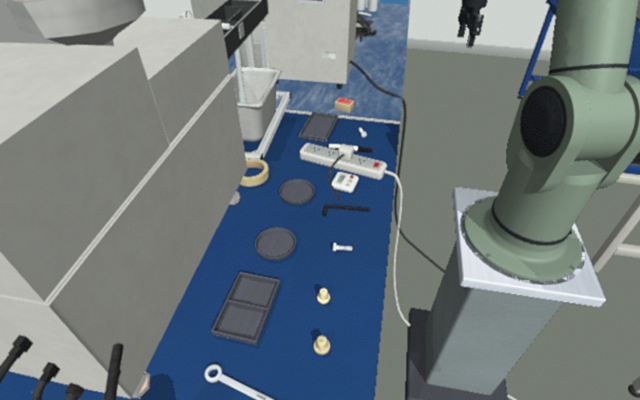

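View pics/top0.png

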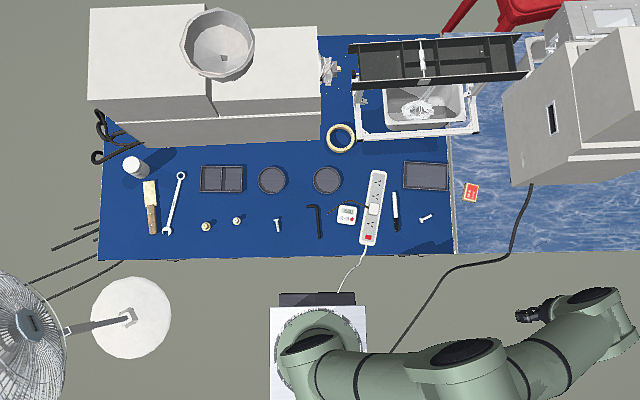

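```bash
sleep 1; ls pics
```

```text
side0.png
side0c.png
top0.png
top0c.png
```

View pics/side0c.png

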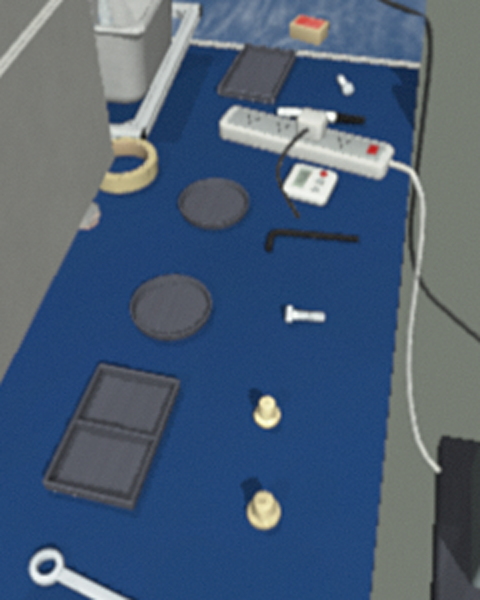

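View pics/top0c.png

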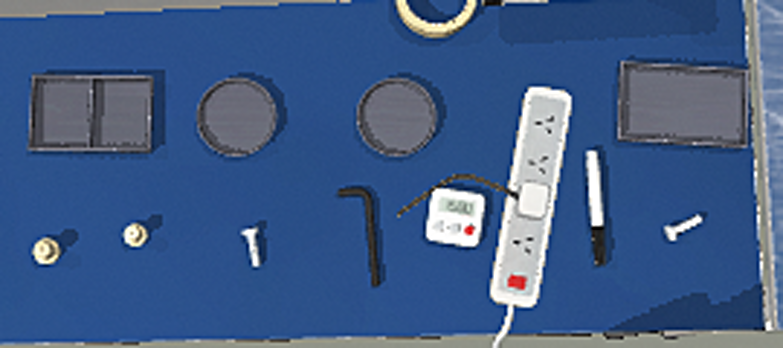

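```bash
cat > h.py <<'E'
import numpy as np, cv2
from workcell import manip
def K(c): return np.array([[c["fx"],0,c["cx"]],[0,c["fy"],c["cy"]],[0,0,1.]])
def D(c): return np.array([c["k1"],0,0,0,0.])
def proj(c,X):
    X=np.atleast_2d(np.asarray(X,float)); rv=cv2.Rodrigues(np.asarray(c["R"]))[0]
    return cv2.projectPoints(X,rv,np.asarray(c["t"],float),K(c),D(c))[0].reshape(-1,2)
def ray(c,uv):
    s=cv2.undistortPoints(np.array(uv,float).reshape(-1,1,2),K(c),D(c)).reshape(-1,2)
    R=np.asarray(c["R"]); t=np.asarray(c["t"])
    d=np.c_[s,np.ones(len(s))]@R
    return -R.T@t,d
def onz(c,uv,z):
    o,d=ray(c,uv); return o+d*((z-o[2])/d[:,2])[:,None]
def tri(c1,u1,c2,u2):
    o1,d1=ray(c1,u1);o2,d2=ray(c2,u2);d1=d1[0]/np.linalg.norm(d1[0]);d2=d2[0]/np.linalg.norm(d2[0])
    A=np.c_[d1,-d2];s=np.linalg.lstsq(A,o2-o1,rcond=None)[0]
    p=o1+s[0]*d1;q=o2+s[1]*d2
    return (p+q)/2,np.linalg.norm(p-q)
E
python3 - <<'E'
from h import *
import pickle
S=manip.capture("side");T=manip.capture("top");pickle.dump((S,T),open("cam.pkl","wb"))
for n,c,roi in(("side",S,(190,430,90,390)),("top",T,(190,460,140,260))):
    im=c["pixels"].astype(int); 
    x0,x1,y0,y1=roi
    b,g,r=im[...,0],im[...,1],im[...,2]
    blue=(b-r)>40
    m=(~blue).astype(np.uint8); 
    z=np.zeros_like(m); z[y0:y1,x0:x1]=m[y0:y1,x0:x1]
    N,L,st,ce=cv2.connectedComponentsWithStats(z,connectivity=8)
    for i in range(1,N):
        if st[i,4]>25:
            col=im[L==i].mean(0).round()
            print(n,i,st[i].tolist(),ce[i].round(1),col,onz(c,[ce[i]],.005)[0].round(3)[:2])
E
```

```text
side 1 [190, 90, 240, 300, 26515] [326.7 200.6] [121. 126. 123.] [ 0.487 -0.021]
side 2 [311, 91, 7, 9, 28] [314.  96.] [156. 135. 118.] [ 0.646 -0.592]
side 6 [330, 97, 26, 16, 283] [343.5 104.4] [121. 137. 167.] [ 0.525 -0.549]
side 11 [358, 127, 9, 11, 63] [362.2 132.2] [176. 169. 160.] [ 0.435 -0.374]
side 12 [279, 179, 36, 26, 728] [296.4 191.3] [94. 84. 81.] [ 0.574 -0.041]
side 13 [323, 204, 46, 12, 174] [342.6 207.8] [51. 44. 40.] [ 0.442 -0.002]
side 14 [255, 227, 41, 34, 1079] [275.  243.1] [95. 86. 83.] [0.578 0.148]
side 15 [332, 242, 21, 10, 130] [340.8 247.2] [183. 177. 169.] [0.425 0.129]
side 16 [211, 271, 69, 74, 3136] [246.1 307.6] [92. 84. 81.] [0.586 0.325]
side 17 [316, 287, 15, 18, 190] [323.1 295.9] [154. 186. 191.] [0.44  0.266]
side 18 [313, 335, 18, 20, 281] [321.4 345. ] [145. 178. 186.] [0.422 0.371]
side 19 [204, 363, 52, 27, 500] [223.8 378.1] [195. 189. 180.] [0.577 0.466]
top 1 [190, 140, 116, 6, 396] [231.3 141.6] [132. 138. 141.] [0.717 0.291]
top 3 [326, 140, 29, 13, 167] [339.4 146.7] [151. 189. 199.] [ 0.693 -0.086]
top 4 [356, 140, 23, 2, 31] [365.1 140.3] [114. 121. 125.] [ 0.715 -0.177]
top 5 [190, 140, 270, 120, 4598] [389.5 210. ] [155. 156. 156.] [ 0.467 -0.252]
top 8 [200, 165, 43, 28, 1116] [221.2 178.6] [105.  95.  94.] [0.586 0.324]
top 9 [258, 167, 28, 27, 589] [271.2 179.9] [112. 100.  99.] [0.579 0.152]
top 10 [313, 167, 28, 27, 586] [326.4 179.9] [113. 101. 100.] [ 0.575 -0.038]
top 14 [392, 192, 7, 40, 176] [395.3 211.4] [162. 161. 159.] [ 0.461 -0.272]
top 15 [306, 205, 15, 34, 113] [316.2 218.7] [45. 46. 47.] [ 0.441 -0.001]
top 16 [419, 214, 13, 9, 50] [424.9 217.8] [204. 201. 198.] [ 0.438 -0.372]
top 17 [233, 217, 8, 8, 53] [236.4 220.5] [174. 201. 206.] [0.44 0.27]
top 18 [273, 218, 7, 14, 42] [277.  224.4] [208. 204. 200.] [0.424 0.133]
top 19 [201, 222, 10, 9, 71] [205.7 226.2] [157. 188. 195.] [0.422 0.374]
```

```bash
cat > fit.py <<'E'
from h import *
from scipy.optimize import minimize
def cyl(r,z0,z1,n=24):
    a=np.linspace(0,2*np.pi,n,endpoint=False);c=np.c_[r*np.cos(a),r*np.sin(a)]
    return np.r_[np.c_[c,np.full(n,z0)],np.c_[c,np.full(n,z1)]]
def box(x0,x1,y0,y1,z0,z1): return np.array([[x,y,z] for x in(x0,x1) for y in(y0,y1) for z in(z0,z1)],float)
def ycyl(r,y0,y1,zc,n=16):
    a=np.linspace(0,2*np.pi,n,endpoint=False)
    return np.r_[[[r*np.cos(t),y,zc+r*np.sin(t)] for y in(y0,y1) for t in a]]
def hexh(y0,y1,zc):
    a=np.arange(6)*np.pi/3; r=.0098
    return np.array([[r*np.cos(t),y,zc+r*np.sin(t)] for y in(y0,y1) for t in a])
M=dict(bolt=[ycyl(.005,-.0225,.0145,.0085),hexh(.0145,.0225,.0085)],
 die26=[cyl(.013,0,.01),np.r_[cyl(.013,.01,.0101),cyl(.007,.019,.02)],cyl(.007,.01,.026)],
 die30=[cyl(.015,0,.01),np.r_[cyl(.015,.01,.0101),cyl(.007,.019,.02)],cyl(.007,.01,.026)],
 key=[box(-.020,-.010,-.0585,.0585,0,.009),box(-.020,.0195,-.0585,-.0485,0,.009)],
 btray=[box(-.045,.045,-.071,.071,0,.014)],ktray=[box(-.047,.047,-.076,.076,0,.014)],dish=[cyl(.048,0,.012,48)])
U=8
def soft(c,roi):
    x0,y0,x1,y1=roi; im=c["pixels"][y0:y1,x0:x1].astype(float)
    b,r=im[...,0],im[...,2]; s=(b-r)/(b+1)
    bg=np.median(s[s>.5]) if (s>.5).any() else .8
    return np.clip((bg-s)/(bg-.2),0,1)
def render(c,model,p,roi):
    x,y,z,w=p; C,S_=np.cos(w),np.sin(w);x0,y0,x1,y1=roi
    R=np.array([[C,-S_,0],[S_,C,0],[0,0,1]]); m=np.zeros(((y1-y0)*U,(x1-x0)*U),np.uint8)
    for P in M[model]:
        q=(proj(c,P@R.T+[x,y,z])-[x0,y0]+.5)*U-.5
        h=cv2.convexHull(q.astype(np.float32))
        cv2.fillConvexPoly(m,np.round(h*16).astype(np.int32),255,shift=4)
    return cv2.resize(m,None,fx=1/U,fy=1/U,interpolation=cv2.INTER_AREA)/255.
def fit(cs,model,p0,yaw=True,free_z=False,pad=6):
    rois=[]
    for c in cs:
        q=proj(c,np.concatenate(M[model]).dot(np.eye(3))+[p0[0],p0[1],p0[2]])
        r=max(np.ptp(q,axis=0))/2+pad if model in("bolt","key") else None
        ce=proj(c,[p0[:3]])[0]
        if model=="key": r=None; q=np.r_[q,q]
        lo=(ce-r if r else q.min(0)-pad);hi=(ce+r if r else q.max(0)+pad)
        rois.append((int(max(lo[0],0)),int(max(lo[1],0)),int(hi[0])+1,int(min(hi[1]+1,400))))
    so=[soft(c,r) for c,r in zip(cs,rois)]
    idx=[0,1]+([2] if free_z else [])+([3] if yaw else [])
    sc=np.array([.004,.004,.006,.12])
    def f(v):
        p=np.array(p0,float);p[idx]+=v*sc[idx]
        return sum(np.abs(render(c,model,p,r)-s).sum()/ (np.sqrt(s.sum())+1) for c,r,s in zip(cs,rois,so))
    best=None
    for k in range(3):
        x=np.zeros(len(idx)) if best is None else best.x
        n=len(idx);sim=np.vstack([x]+[x+np.eye(n)[i]*(1 if k%2==0 else -1) for i in range(n)])
        r=minimize(f,x,method="Nelder-Mead",options=dict(initial_simplex=sim,xatol=.01,fatol=1e-4))
        if best is None or r.fun<best.fun: best=r
    p=np.array(p0,float);p[idx]+=best.x*sc[idx]
    return p,best.fun
E
cat > run1.py <<'E'
from fit import *
import pickle
S,T=pickle.load(open("cam.pkl","rb"))
obj=[("btray","btray",(.586,.325,0,0),1),("ktray","ktray",(.59,-.37,0,0),1),("dishA","dish",(.577,.150,0,0),0),("dishB","dish",(.575,-.04,0,0),0),
("dieA","die26",(.44,.268,0,0),0),("dieA","die30",(.44,.268,0,0),0),("dieB","die26",(.422,.372,0,0),0),("dieB","die30",(.422,.372,0,0),0),
("boltA","bolt",(.424,.131,0,.1),1),("boltB","bolt",(.437,-.373,0,1.1),1),("key","key",(.44,0,0,3.2),1)]
for n,m,p0,yw in obj:
    if len(__import__("sys").argv)>1 and n not in __import__("sys").argv: continue
    for lab,cs,fz in(("both",(S,T),0),("side",(S,),0),("top",(T,),0),("z",(S,T),1)):
        p,f=fit(cs,m,p0,bool(yw),bool(fz)); print(n,m,lab,p.round(4),round(f,2))
E
python3 run1.py
```

```text
btray btray both [ 0.5853  0.3212  0.     -0.0351] 4.11
btray btray side [ 0.5853  0.3203  0.     -0.0331] 1.79
btray btray top [ 0.5854  0.3244  0.     -0.0349] 0.87
btray btray z [ 0.5836  0.3231  0.0055 -0.0344] 2.4
ktray ktray both [ 0.5839 -0.3803  0.     -0.0809] 19.98
ktray ktray side [ 0.5834 -0.3822  0.     -0.0826] 15.15
ktray ktray top [ 0.5841 -0.3803  0.     -0.0778] 4.7
ktray ktray z [ 0.5836 -0.3798  0.0017 -0.0796] 19.85
dishA dish both [0.5777 0.1494 0.     0.    ] 4.89
dishA dish side [0.5781 0.1469 0.     0.    ] 2.01
dishA dish top [0.5783 0.152  0.     0.    ] 1.35
dishA dish z [0.5767 0.1511 0.0038 0.    ] 3.94
dishB dish both [ 0.5744 -0.0396  0.      0.    ] 4.28
dishB dish side [ 0.5742 -0.0423  0.      0.    ] 1.85
dishB dish top [ 0.5752 -0.0378  0.      0.    ] 1.28
dishB dish z [ 0.5737 -0.0382  0.0033  0.    ] 3.48
dieA die26 both [0.4393 0.2702 0.     0.    ] 4.02
dieA die26 side [0.4392 0.2696 0.     0.    ] 2.96
dieA die26 top [0.4396 0.2706 0.     0.    ] 0.94
dieA die26 z [0.4393 0.2703 0.0023 0.    ] 3.84
dieA die30 both [0.4393 0.2685 0.     0.   
[... 489 characters left out ...]
     0.    ] 0.89
dieB die30 z [0.4219 0.3735 0.0024 0.    ] 4.0
boltA bolt both [0.4442 0.1216 0.     0.574 ] 17.15
boltA bolt side [0.443  0.1193 0.     0.4263] 9.74
boltA bolt top [0.4459 0.1242 0.     0.7014] 6.83
boltA bolt z [0.4439 0.1224 0.0023 0.5418] 16.91
boltB bolt both [ 0.4383 -0.3731  0.      0.4392] 4.31
boltB bolt side [ 0.437  -0.3716  0.      0.5471] 2.84
boltB bolt top [ 0.4383 -0.3735  0.      0.4451] 1.25
boltB bolt z [ 4.383e-01 -3.731e-01 -4.000e-04  4.514e-01] 4.31
key key both [ 0.4859 -0.0531  0.      3.3697] 25.31
key key side [ 0.4755 -0.0657  0.      1.7725] 9.3
key key top [ 0.455  -0.0543  0.      3.4847] 11.99
key key z [ 0.4707 -0.0913  0.0315  3.6926] 24.03
```

```bash
sed -i 's/(.424,.131,0,.1)/(.425,.131,0,-1.37)/; s/(.44,0,0,3.2)/(.436,.007,0,1.62)/' run1.py
python3 - <<'E'
s=open('fit.py').read()
a=s.index('        q=proj(c,np.conc');b=s.index('        rois.append')
s=s[:a]+'''        w=p0[3];R=np.array([[np.cos(w),-np.sin(w),0],[np.sin(w),np.cos(w),0],[0,0,1]])
        q=proj(c,np.concatenate(M[model])@R.T+np.array(p0[:3]));lo=q.min(0)-pad;hi=q.max(0)+pad
'''+s[b:]
open('fit.py','w').write(s)
E
python3 run1.py boltA boltB key ktray
cat > ov.py <<'E'
from fit import *
import pickle
def overlay(c,items,roi,f,fn):
    x0,y0,x1,y1=roi
    im=cv2.resize(c["pixels"][y0:y1,x0:x1],None,fx=f,fy=f,interpolation=cv2.INTER_CUBIC)
    for m,p in items:
        x,y,z,w=p;C,S_=np.cos(w),np.sin(w);R=np.array([[C,-S_,0],[S_,C,0],[0,0,1]])
        for P in M[m]:
            h=cv2.convexHull(((proj(c,P@R.T+[x,y,z])-[x0,y0]+.5)*f-.5).astype(np.float32))
            cv2.polylines(im,[np.round(h).astype(int)],True,(0,255,0),1)
    cv2.imwrite(fn,im)
E
```

```text
ktray ktray both [ 0.5839 -0.3803  0.     -0.0809] 19.98
ktray ktray side [ 0.5834 -0.3822  0.     -0.0826] 15.15
ktray ktray top [ 0.5841 -0.3803  0.     -0.0778] 4.7
ktray ktray z [ 0.5836 -0.3798  0.0017 -0.0796] 19.85
boltA bolt both [ 0.4217  0.1327  0.     -1.3671] 4.68
boltA bolt side [ 0.4218  0.1321  0.     -1.5848] 3.16
boltA bolt top [ 0.4218  0.1328  0.     -1.361 ] 1.3
boltA bolt z [ 4.218e-01  1.327e-01  9.000e-04 -1.371e+00] 4.6
boltB bolt both [ 0.4383 -0.3731  0.      0.4439] 4.91
boltB bolt side [ 0.437  -0.3716  0.      0.5471] 3.6
boltB bolt top [ 0.4383 -0.3735  0.      0.4451] 1.11
boltB bolt z [ 0.4382 -0.3733 -0.001   0.4515] 4.91
key key both [0.4323 0.0092 0.     1.6317] 13.57
key key side [0.4321 0.0056 0.     1.6677] 9.66
key key top [0.4324 0.0095 0.     1.6425] 3.74
key key z [4.3210e-01 9.1000e-03 3.0000e-04 1.6353e+00] 13.55
```

```bash
python3 - <<'E'
from ov import *
S,T=pickle.load(open("cam.pkl","rb"))
it=[("btray",(.5845,.323,0.002,-.035)),("ktray",(.584,-.380,0,-.08)),("dish",(.577,.1505,.001,0)),("dish",(.5745,-.039,.001,0)),
("die26",(.4393,.2702,0,0)),("die30",(.422,.3737,0,0)),("bolt",(.4218,.1327,0,-1.40)),("bolt",(.438,-.373,0,.46)),("key",(.4322,.008,0,1.64))]
overlay(S,it,(200,100,390,245),4,"pics/s1.png");overlay(S,it,(200,220,380,360),4,"pics/s2.png");overlay(T,it,(190,150,460,245),2.9,"pics/t1.png")
E
sleep 0
```

```text
(no output)
```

View pics/s1.png

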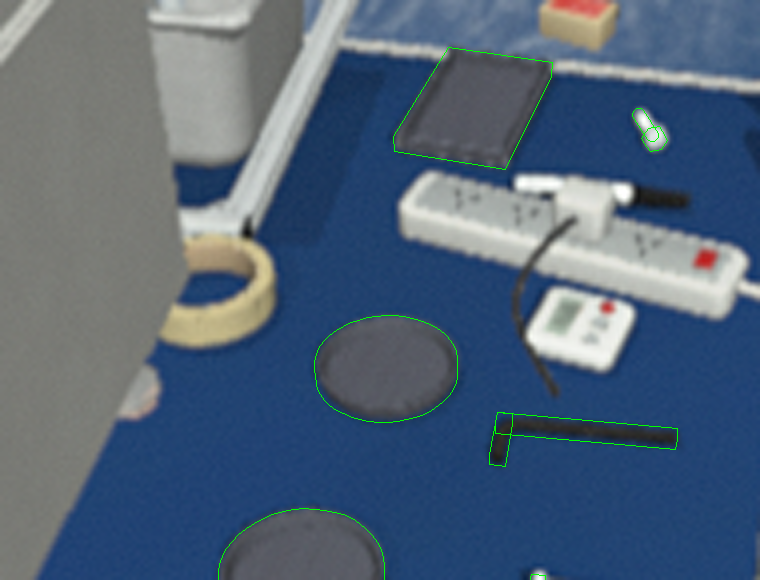

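View pics/s2.png

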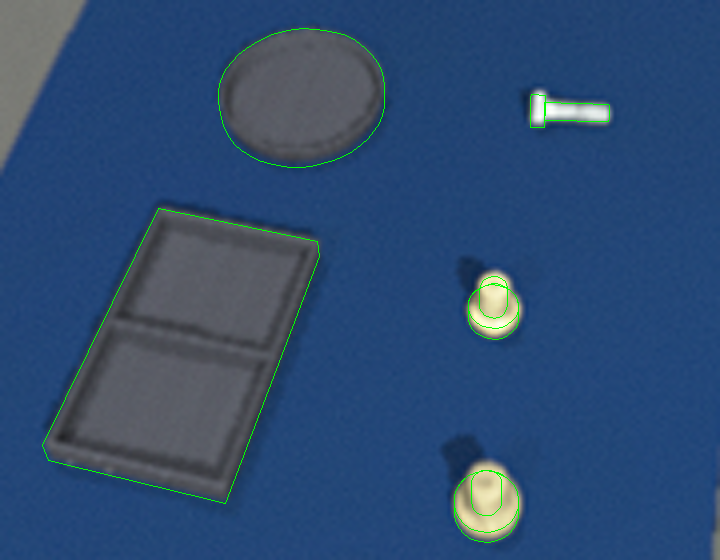

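View pics/t1.png

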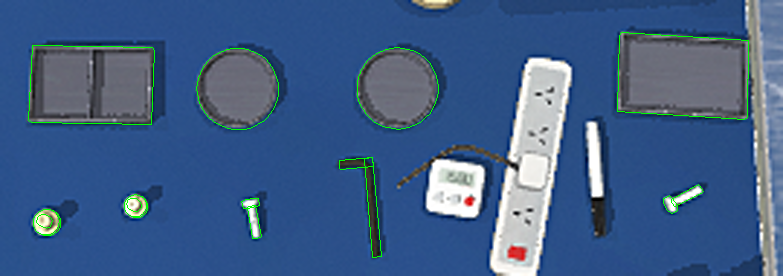

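```bash
cat > plan.py <<'E'
from h import *
def Rz(w): return np.array([[np.cos(w),-np.sin(w)],[np.sin(w),np.cos(w)]])
BT=(np.array([.5845,.323]),-.035); KT=(np.array([.584,-.380]),-.08)
DA=np.array([.577,.1505]); DB=np.array([.5745,-.039])
O=dict(boltA=(np.array([.4218,.1327]),-1.40),boltB=(np.array([.438,-.373]),.46),key=(np.array([.4322,.008]),1.64),
 dieA=(np.array([.4393,.270]),0.),dieB=(np.array([.422,.3735]),0.))
def tgt(o,flip=0):
    if o=="boltA": return BT[0]+Rz(BT[1])@[-.003,-.035],BT[1]+flip*np.pi
    if o=="boltB": return BT[0]+Rz(BT[1])@[-.003,.035],BT[1]+flip*np.pi
    if o=="key":
        w=KT[1]+flip*np.pi; return KT[0]+Rz(w)@[.010,0],w
    if o=="dieA": return DA+[-.006,0],0.
    if o=="dieB": return DB+[-.006,0],0.
OFF=dict(boltA=[0,0],boltB=[0,0],key=[-.015,-.005],dieA=[0,0],dieB=[0,0])
def wrap(a): return (a+np.pi)%(2*np.pi)-np.pi
E
python3 - <<'E'
from plan import *
for o in O:
    p,w=O[o]
    for f in(0,1):
        q,v=tgt(o,f)
        for k in(1,-1):
            y1=wrap(w+k*np.pi/2);y2=wrap(v+k*np.pi/2)
            if 'die' in o: y1=y2=k*np.pi/4
            P=p+Rz(w)@OFF[o];Q=q+Rz(v)@OFF[o]
            r=[]
            for a,b in((P,y1),(Q,y2)):
                for z in(.004,.2):
                    s=manip.solve_ik([*a,z],[np.pi,0,b]); r.append(None if s is None else np.round(s,2)[[0,1,3,4,6]].tolist())
            print(o,f,k,P.round(3),Q.round(3),round(y1,2),round(y2,2),*r,sep=" ")
E
```

```text
boltA 0 1 [0.422 0.133] [0.58  0.288] 0.17 1.54 [-0.31, 0.66, 2.2, 0.36, -2.18] [0.27, 0.39, 2.06, 0.39, -2.23] [-0.15, 0.93, 1.64, 0.71, -1.13] [0.13, 0.88, 1.53, 0.84, -1.21]
boltA 0 -1 [0.422 0.133] [0.58  0.288] -2.97 -1.61 [-0.09, 0.69, 2.19, 0.77, 0.57] [0.57, 0.64, 2.05, 0.72, 0.57] [0.15, 1.25, 1.62, 1.25, 1.73] [0.15, 0.92, 1.53, 0.89, 1.9]
boltA 1 1 [0.422 0.133] [0.58  0.288] 0.17 -1.61 [-0.31, 0.66, 2.2, 0.36, -2.18] [0.27, 0.39, 2.06, 0.39, -2.23] [0.15, 1.25, 1.62, 1.25, 1.73] [0.15, 0.92, 1.53, 0.89, 1.9]
boltA 1 -1 [0.422 0.133] [0.58  0.288] -2.97 1.54 [-0.09, 0.69, 2.19, 0.77, 0.57] [0.57, 0.64, 2.05, 0.72, 0.57] [-0.15, 0.93, 1.64, 0.71, -1.13] [0.13, 0.88, 1.53, 0.84, -1.21]
boltB 0 1 [ 0.438 -0.373] [0.583 0.358] 2.03 1.54 [0.86, 0.79, 1.85, 0.47, 0.65] [0.97, 0.52, 1.75, 0.3, 0.79] [-0.23, 0.98, 1.53, 0.73, -1.2] [-0.1, 0.82, 1.43, 0.68, -1.16]
boltB 0 -1 [ 0.438 -0.373] [0.583 0.358] -1.11 -1.61 [0.47, 0.79, 1.87, -0.27, -1.84] [0.46, 0.49, 1.78, -0.12, -1.97] [0.02, 1.28, 1.52, 1.25, 1.7] [0.01, 0.97, 1.42, 0.92, 1.84]
boltB 1 1 [ 0.438 -0.373] [0.583 0.358] 2
[... 1751 characters left out ...]
22 0.374] [ 0.568 -0.039] 0.79 0.79 [-0.58, 0.78, 1.88, 0.47, -2.02] [-0.18, 0.62, 1.76, 0.57, -2.11] [0.13, 0.77, 1.87, 0.33, -1.11] [0.3, 0.5, 1.76, 0.28, -1.07]
dieB 0 -1 [0.422 0.374] [ 0.568 -0.039] -0.79 -0.79 [-0.04, 1.19, 1.86, 1.27, 2.14] [-0.02, 0.79, 1.76, 0.8, 2.41] [-0.09, 0.77, 1.88, -0.11, -2.3] [0.05, 0.47, 1.78, 0.07, -2.46]
dieB 1 1 [0.422 0.374] [ 0.568 -0.039] 0.79 0.79 [-0.58, 0.78, 1.88, 0.47, -2.02] [-0.18, 0.62, 1.76, 0.57, -2.11] [0.13, 0.77, 1.87, 0.33, -1.11] [0.3, 0.5, 1.76, 0.28, -1.07]
dieB 1 -1 [0.422 0.374] [ 0.568 -0.039] -0.79 -0.79 [-0.04, 1.19, 1.86, 1.27, 2.14] [-0.02, 0.79, 1.76, 0.8, 2.41] [-0.09, 0.77, 1.88, -0.11, -2.3] [0.05, 0.47, 1.78, 0.07, -2.46]
```

```bash
cat > act.py <<'E'
from plan import *
def st(tag):
    print(tag,"t%.1f"%manip.current_time_s(),np.round(manip.current_eef_pos(),4),"w%.4f"%manip.current_gripper_width(),"F",np.round(manip.current_force(),1),"q",np.round(manip.current_q(),2))
def ori(y): return [np.pi,0,y]
ZT=.20
def pick(P,yaw,op=.045,z=.003,approach=True):
    manip.set_gripper(op)
    if approach: manip.move_straight([*P,ZT],ori(yaw),v=.25)
    st("above")
    manip.move_straight([*P,.05],None,v=.15)
    manip.move_straight([*P,z],None,v=.05); st("down")
    manip.set_gripper(0.0); st("grip")
    manip.move_straight([*P,.06],None,v=.1); st("lift")
    manip.move_straight([*P,ZT],None,v=.2)
def place(Q,yaw,z,op=.03):
    manip.move_straight([*Q,ZT],ori(yaw),v=.2); st("over")
    manip.move_straight([*Q,.06],None,v=.15)
    manip.move_straight([*Q,z],None,v=.05); st("low")
    manip.set_gripper(op); st("open")
    manip.move_straight([*Q,.06],None,v=.08)
    manip.move_straight([*Q,ZT],None,v=.2)
def pw(o,k,f):
    p,w=O[o];q,v=tgt(o,f)
    return p+Rz(w)@OFF[o],wrap(w+k*np.pi/2),q+Rz(v)@OFF[o],wrap(v+k*np.pi/2)
E
python3 - <<'E'
from act import *
P,y1,Q,y2=pw("boltB",1,0)
pick(P,y1); st("end")
for n in("top","side"):
    c=manip.capture(n); cv2.imwrite(f"pics/{n}_b1.png",c["pixels"])
E
```

```text
above t3.2 [ 0.4374 -0.3736  0.2001] w0.0452 F [ 0.2 -0.   0.1] q [ 0.98  0.52 -0.53  1.75  0.31  0.96  0.79]
down t5.5 [ 0.4382 -0.3731  0.0033] w0.0450 F [-0.2 -0.1  0.6] q [ 0.87  0.8  -0.38  1.85  0.5   0.59  0.63]
grip t5.9 [ 0.4381 -0.3731  0.0032] w0.0073 F [-0.6  0.5  3.6] q [ 0.87  0.8  -0.38  1.85  0.5   0.59  0.63]
lift t6.6 [ 0.4377 -0.3729  0.0597] w0.0071 F [ 1.1 -0.1 -1.2] q [ 0.91  0.71 -0.44  1.84  0.45  0.69  0.67]
end t7.5 [ 0.4375 -0.3727  0.1988] w0.0070 F [ 0.3 -0.4 -1.6] q [ 0.98  0.52 -0.53  1.75  0.31  0.96  0.78]
```

```bash
python3 - <<'E'
import cv2
s=cv2.imread("pics/side_b1.png")[20:170,280:440];t=cv2.imread("pics/top_b1.png")[160:280,340:500]
cv2.imwrite("pics/b1.png",cv2.vconcat([cv2.resize(s,(512,480-160)),cv2.resize(t,(512,280))]))
cv2.imwrite("pics/b1s.png",cv2.resize(s,None,fx=4,fy=4,interpolation=cv2.INTER_CUBIC))
E
```

```text
(no output)
```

View pics/b1s.png

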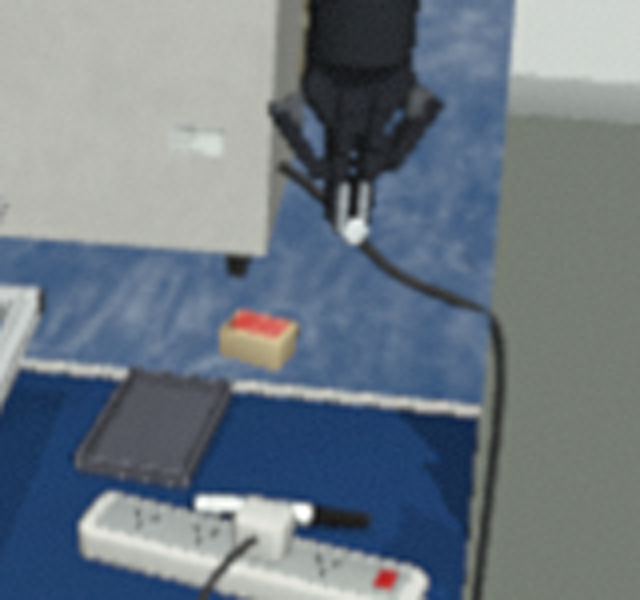

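```bash
python3 - <<'E'
from act import *
P,y1,Q,y2=pw("boltB",1,0)
place(Q,y2,.0075,.03)
for n in("top","side"):
    c=manip.capture(n); cv2.imwrite(f"pics/{n}_b2.png",c["pixels"])
s=cv2.imread("pics/side_b2.png")[240:370,190:350]
cv2.imwrite("pics/b2s.png",cv2.resize(s,None,fx=4,fy=4,interpolation=cv2.INTER_CUBIC))
E
```

```text
over t11.4 [0.5828 0.3577 0.2001] w0.0071 F [-0.4  1.  -0.1] q [-0.34  0.69 -0.49  1.44  0.34  1.1  -0.93]
low t13.7 [0.5829 0.3582 0.0078] w0.0075 F [ 0.4 -0.8  0.1] q [-0.39  0.91 -0.41  1.54  0.46  0.79 -1.02]
open t14.1 [0.5828 0.3581 0.0076] w0.0296 F [-0.3  0.3  0.2] q [-0.39  0.91 -0.41  1.54  0.46  0.79 -1.02]
```

View pics/b2s.png

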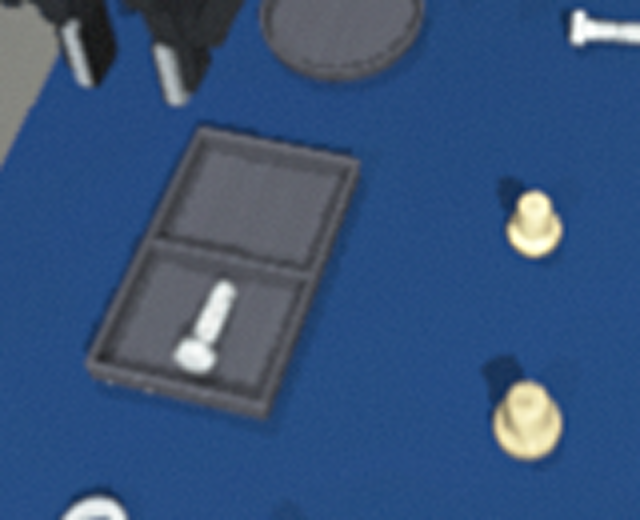

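```bash
python3 - <<'E'
from act import *
P=O["dieB"][0];Q=tgt("dieB")[0]
pick(P,2.0,.06,.004)
place(Q,1.8,.008,.055)
P=O["dieA"][0];Q=tgt("dieA")[0]
pick(P,2.0,.06,.004)
place(Q,1.9,.008,.055)
for n in("top","side"):
    c=manip.capture(n); cv2.imwrite(f"pics/{n}_d.png",c["pixels"])
s=cv2.imread("pics/side_d.png")[160:370,190:370]
cv2.imwrite("pics/ds.png",cv2.resize(s,None,fx=2.8,fy=2.8,interpolation=cv2.INTER_CUBIC))
E
```

```text
above t17.0 [0.4231 0.3733 0.2002] w0.0600 F [-0.3  0.7  1.1] q [-0.36  0.53 -0.65  1.77  0.38  0.97 -0.74]
down t19.2 [0.4221 0.3736 0.0043] w0.0601 F [-0.2  0.3  0.2] q [-0.49  0.8  -0.48  1.88  0.61  0.61 -0.93]
grip t19.7 [0.4223 0.3737 0.0046] w0.0242 F [-0.  -2.4  9.1] q [-0.49  0.8  -0.48  1.88  0.61  0.61 -0.93]
lift t20.4 [0.422  0.3732 0.0597] w0.0244 F [-0.3  0.2 -1.9] q [-0.45  0.72 -0.54  1.87  0.54  0.71 -0.88]
over t23.6 [ 0.5684 -0.0382  0.2001] w0.0245 F [ 0.5 -0.7 -0.9] q [ 0.35  0.52 -0.54  1.76  0.32  0.95 -0.09]
low t25.8 [ 0.5687 -0.039   0.0082] w0.0242 F [-0.5  0.2 -1.5] q [ 0.24  0.78 -0.4   1.87  0.51  0.59 -0.25]
open t26.2 [ 0.5686 -0.039   0.0081] w0.0547 F [-0.5  0.6  0.2] q [ 0.24  0.78 -0.4   1.87  0.51  0.59 -0.25]
above t29.6 [0.4397 0.269  0.1999] w0.0600 F [-0.5 -0.4 -0.6] q [-0.16  0.46 -0.67  1.89  0.35  0.91 -0.57]
down t31.8 [0.4394 0.2701 0.0042] w0.0598 F [-0.3 -0.4 -0.1] q [-0.33  0.75 -0.45  2.01  0.64  0.52 -0.81]
grip t32.3 [0.4395 0.2701 0.0045] w0.0216 F [-1.5 -1.2 10.7] q [-0.33  0.75 -0.45  2.01  0.64  0.52 -0.81]
lift t33.0 [0.4392 0.2698 0.0597] w0.0212 F [-0.8 -0.5 -1.7] q [-0.28  0.66 -0.53  1.99  0.55  0.63 -0.74]
over t34.9 [0.5701 0.1516 0.2   ] w0.0209 F [-0.7  0.4 -0. ] q [ 0.05  0.56 -0.6   1.71  0.36  0.99 -0.34]
low t37.1 [0.5712 0.1505 0.0083] w0.0206 F [-0.1 -0.1 -1. ] q [-0.05  0.82 -0.45  1.81  0.56  0.65 -0.5 ]
open t37.6 [0.571  0.1505 0.0081] w0.0551 F [0.8 0.8 1. ] q [-0.05  0.82 -0.45  1.81  0.56  0.65 -0.5 ]
```

View pics/ds.png

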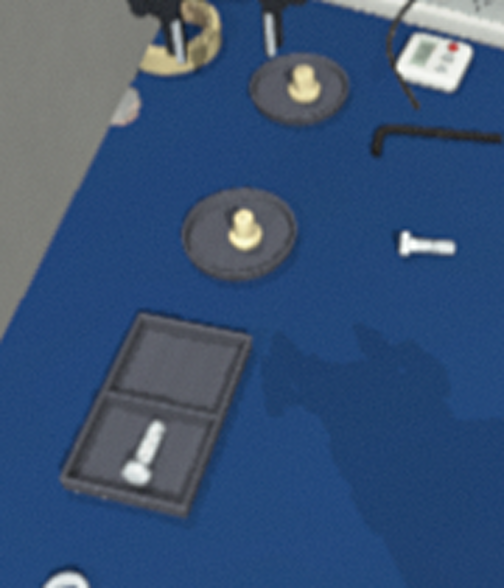

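```bash
python3 - <<'E'
from act import *
P,y1,Q,y2=pw("boltA",-1,1)
pick(P,y1,.045,.004)
place(Q,y2,.0085,.03)
P,y1,Q,y2=pw("key",1,0)
print(P,y1,Q,y2)
for n in("top","side"):
    c=manip.capture(n); cv2.imwrite(f"pics/{n}_e.png",c["pixels"])
s=cv2.imread("pics/side_e.png")[160:370,190:370]
cv2.imwrite("pics/es.png",cv2.resize(s,None,fx=2.8,fy=2.8,interpolation=cv2.INTER_CUBIC))
E
```

```text
above t41.1 [0.4221 0.1327 0.2   ] w0.0448 F [ 0.2 -0.9  1. ] q [ 0.38  0.44 -1.03  2.06  0.48  0.91  0.82]
down t43.4 [0.4219 0.1328 0.0042] w0.0450 F [0.7 0.1 0.5] q [ 0.07  0.75 -0.67  2.18  0.96  0.54  0.4 ]
grip t43.8 [0.4219 0.1327 0.0042] w0.0072 F [-1.2  0.2  5.1] q [ 0.07  0.75 -0.67  2.18  0.96  0.54  0.4 ]
lift t44.5 [0.4217 0.1325 0.0596] w0.0073 F [ 0.1  0.6 -1.2] q [ 0.16  0.65 -0.79  2.17  0.8   0.64  0.54]
over t47.3 [0.5801 0.2879 0.1999] w0.0071 F [-0.1  0.7 -0.2] q [-0.24  0.63 -0.49  1.55  0.33  1.05 -0.85]
low t49.5 [0.5805 0.2882 0.0088] w0.0071 F [-0.2 -0.8 -0.7] q [-0.3   0.87 -0.4   1.65  0.46  0.72 -0.95]
open t49.9 [0.5803 0.2882 0.0086] w0.0297 F [-0.5 -0.1 -1.3] q [-0.3   0.87 -0.4   1.65  0.46  0.72 -0.95]
[ 0.43822526 -0.00661835] -3.07238898038469 [ 0.57861642 -0.38458444] 1.4907963267948965
```

View pics/es.png

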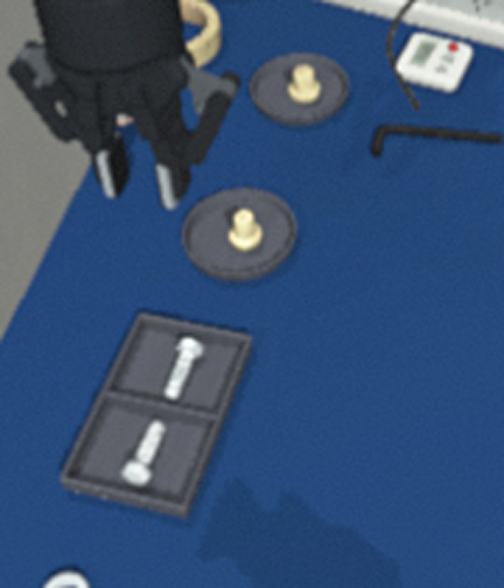

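```bash
python3 - <<'E'
from act import *
P,y1,Q,y2=pw("key",1,0)
pick(P,y1,.035,.002)
manip.move_straight([*Q,ZT],ori(y2),v=.2); st("over")
S=manip.capture("side");T=manip.capture("top")
cv2.imwrite("pics/ks.png",cv2.resize(S["pixels"][20:170,260:420],None,fx=4,fy=4,interpolation=cv2.INTER_CUBIC))
cv2.imwrite("pics/kt.png",cv2.resize(T["pixels"][110:250,360:520],None,fx=4,fy=4,interpolation=cv2.INTER_CUBIC))
E
```

```text
above t53.8 [ 0.4384 -0.0062  0.2001] w0.0348 F [ 0.3  1.2 -0.3] q [ 0.66  0.41 -0.98  2.07  0.44  0.89  1.08]
down t56.1 [ 0.4384 -0.0066  0.0022] w0.0353 F [ 0.4 -1.   0.9] q [ 0.35  0.73 -0.61  2.2   0.93  0.5   0.64]
grip t56.4 [ 0.4383 -0.0067  0.0023] w0.0059 F [-1.9  0.   7.2] q [ 0.35  0.73 -0.61  2.2   0.93  0.5   0.64]
lift t57.2 [ 0.4381 -0.0068  0.0597] w0.0060 F [ 0.3  0.1 -1.1] q [ 0.45  0.63 -0.74  2.18  0.77  0.61  0.78]
over t60.2 [ 0.5786 -0.3841  0.2001] w0.0056 F [-0.1 -1.  -0.3] q [ 0.75  0.69 -0.41  1.41  0.29  1.1   0.21]
```

View pics/ks.png

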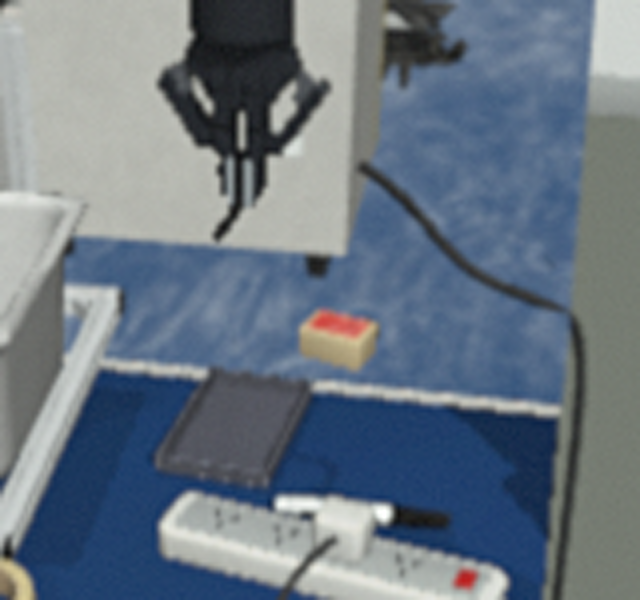

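View pics/kt.png

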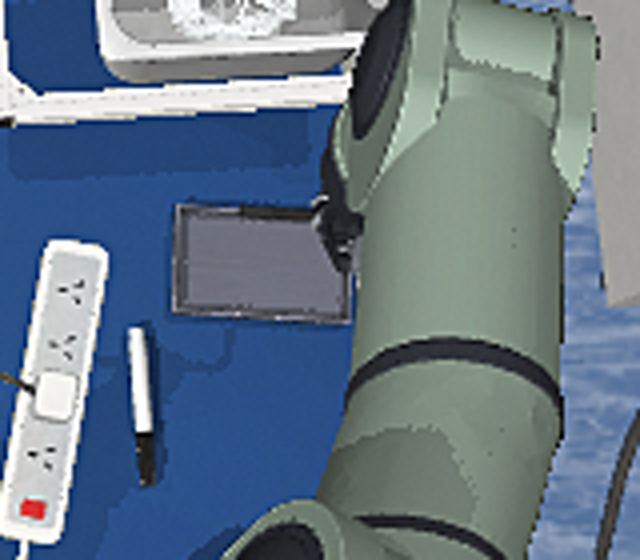

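```bash
python3 - <<'E'
from ov import *
from act import *
S=manip.capture("side")
e=manip.current_eef_pos(); q,v=tgt("key",0)
overlay(S,[("key",(q[0],q[1],e[2]-.002,v))],(270,30,400,130),6,"pics/ko.png")
E
```

```text
(no output)
```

View pics/ko.png

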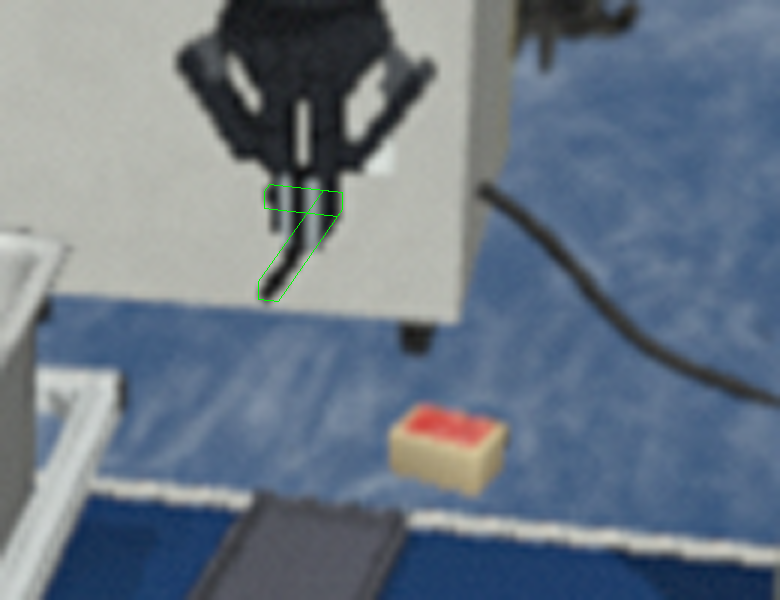

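```bash
python3 - <<'E'
from ov import *
from act import *
P,y1,Q,y2=pw("key",1,0)
place(Q,y2,.006,.026)
manip.move_straight([.40,-.42,.25],None,v=.2)
manip.set_gripper(.06)
manip.dwell(.5); st("clear")
S=manip.capture("side");T=manip.capture("top");pickle.dump((S,T),open("cam2.pkl","wb"))
for m,p0,pr,yaw in(("key",(*tgt("key",0)[0],.003,tgt("key",0)[1]),KT,1),):
    pass
it=[("key",(*tgt("key",0)[0],.003,tgt("key",0)[1])),("bolt",(*tgt("boltA",1)[0],.003,tgt("boltA",1)[1])),("bolt",(*tgt("boltB",0)[0],.003,tgt("boltB",0)[1])),
("die26",(*tgt("dieA")[0],.003,0)),("die30",(*tgt("dieB")[0],.003,0)),("btray",(*BT[0],0,BT[1])),("ktray",(*KT[0],0,KT[1])),("dish",(*DA,0,0)),("dish",(*DB,0,0))]
overlay(S,it,(200,95,380,240),4,"pics/f1.png");overlay(S,it,(200,220,360,360),4,"pics/f2.png");overlay(T,it,(190,140,460,260),2.9,"pics/f3.png")
overlay(S,[],(280,95,390,175),7,"pics/f4.png")
E
```

```text
over t60.6 [ 0.5786 -0.3845  0.2   ] w0.0060 F [ 0.3 -0.6 -0.4] q [ 0.75  0.69 -0.41  1.41  0.29  1.1   0.21]
low t62.9 [ 0.5788 -0.3847  0.0064] w0.0059 F [ 0.3 -0.1 -0.4] q [ 0.71  0.92 -0.34  1.51  0.39  0.78  0.13]
open t63.2 [ 0.5787 -0.3846  0.0061] w0.0260 F [ 0.2 -0.1 -0.1] q [ 0.71  0.92 -0.34  1.51  0.39  0.78  0.13]
clear t66.9 [ 0.4  -0.42  0.25] w0.0598 F [-0.1  0.1  0.3] q [ 1.02  0.46 -0.44  1.68  0.22  1.05  0.43]
```

View pics/f1.png

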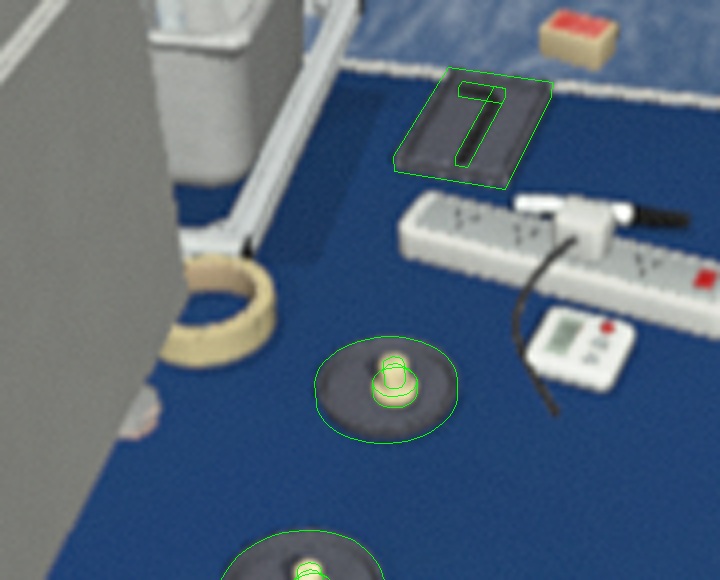

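View pics/f2.png

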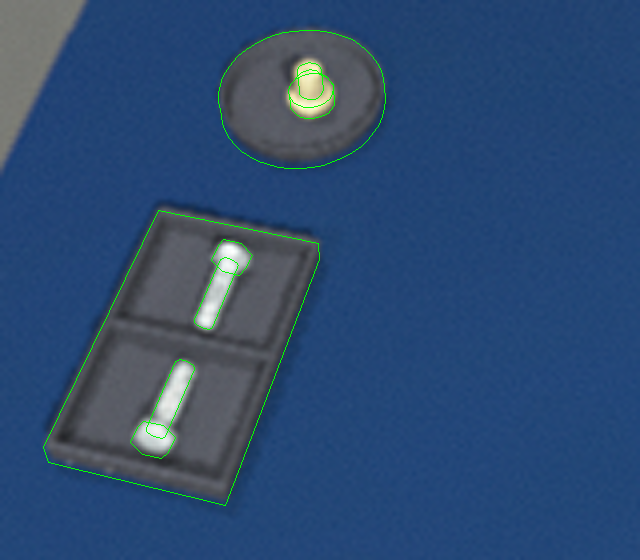

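View pics/f3.png

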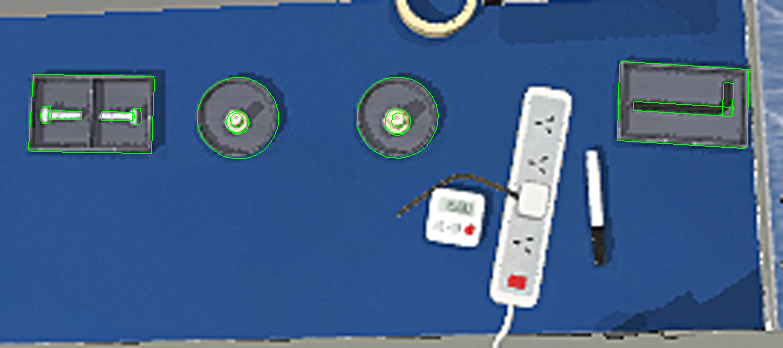

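View pics/f4.png

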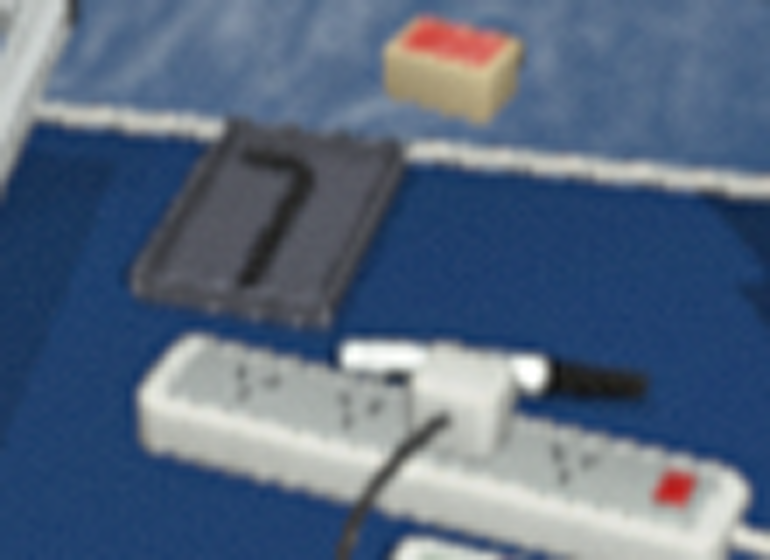

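```bash
python3 - <<'E'
from workcell import manip
manip.job_done()
E
```

```text
the job is handed in; nothing more can be done
```

All five parts are sorted, and I handed the job in at about 67 s of the 120 s allowed. No verdict is reported, so success rests on my own checks below.

- **Bolts:** one lies flat in each bay of the divided tray.
- **Die inserts:** the 26 mm insert stands upright in the dish at y ≈ 0.15 m. The 30 mm insert stands upright in the dish at y ≈ −0.04 m.
- **Hex key:** it lies flat and lengthwise in the long undivided tray, deliberately set about 10 mm off its centre line so the fingers had room. The tolerance is 27 mm.

**Last checks:** I drew the intended poses over the final side and top pictures. Every part lies within about a pixel (roughly 3 mm) of its intended pose, well inside the tolerances. The arm was clear of everything, and the wrist force readings, taken at each step, peaked at about 11 N.

**Disagreements:**
- The two cameras differed by 2–5 mm on the trays and dishes along y. With height left free, their undersides came out 2–5 mm above the table instead of on it. The loose parts mostly came out within about 2 mm.
- The gripper width read 3–6 mm less than the known sizes while holding a part. The pictures taken with the first bolt and the hex key in the gripper showed both held properly.

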